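Get the stone tortoise out from behind the oil, finish and wax

TASK

The little stone tortoise is hemmed in at the back of the wooden supply tray: stand the two bottles and the wax tin over on the steel drip tray, then lift the tortoise out and set it on its feet in the middle of the sculptor's turntable. After that put both bottles and the tin back in the wooden tray, each just where it stood at the start. Keep the containers upright, set everything down gently without dropping it, and do not disturb the rasp, sanding block and brush lying about.

Things in the scene. Friction and masses are not known exactly. Their poses are not given: they have to be found in the camera images.
- oil_bottle: white plastic oil bottle, paper label, red screw cap; 135 mm tall, about 160 g. Round body 54 mm across up to 84 mm, shoulder up to 99 mm, cap 34 mm across from 103 to 135 mm high: grip the cap from above. Origin: centre of its underside, z up. Starts in one of three places in the supply tray: front, left or right of the tortoise (which container is where changes).
- amber_bottle: round bottle of brown (amber) glass, black screw cap; 120 mm tall, about 180 g. Body 50 mm across up to 70 mm, shoulder up to 86 mm, cap 30 mm across from 90 to 120 mm high: grip the cap from above. Origin: centre of its underside, z up. Starts in another of the three places.
- wax_tin: rectangular bare-metal tin of liquid wax, brass screw cap in the middle of its flat top; 124 mm tall, about 200 g. Body 40 mm (its x) by 54 mm (its y), 90 mm high; cap 30 mm across from 96 to 124 mm high: grip the cap from above. Origin: centre of its underside, z up. Starts in the third of the three places.
- stone: grey soapstone tortoise, 240 g, 44 mm high: block body 48 mm wide (y; flat sides from 8 to 26 mm up), 46 mm long, domed shell, 4 stub feet, head to -x; 61 mm long with head. Origin: under the feet, below the body's middle; the head reaches 38 mm to -x. At the back of the supply tray, head to its front, a container close on its left, right and front. Grip across its width from above.
- supply_tray: fixed open plywood tray, 156 mm (x) by 206 mm (y) outside, 45 mm high, walls and floor 8 mm thick. Origin: centre of its underside (inner floor at z = 8 mm); x points to its back, away from the robot. Each container must go back to where it stood in it at the start.
- drip_tray: fixed shallow tray of bare sheet steel, 236 mm (x) by 116 mm (y), rim 12 mm high, walls and floor 3 mm thick: the side area for the containers; all three fit in a row along its x, 70 mm apart. Origin: centre of its underside (inner floor at z = 3 mm). Left or right of the supply tray.
- turntable: sculptor's turntable: grey foot (fixed) and flat round aluminium head 170 mm across with turned rings, which turns with light friction. Its top face is 55 mm above the origin, which lies on the axis at the underside of the foot. On the other side from the drip tray. The tortoise's origin belongs on its axis.
- rasp: bystander: rasp with round dark steel blade and red handle, about 230 mm long, 22 mm high, lying on the bench. Leave it alone.
- sanding_block: bystander: cork sanding block, 65 x 100 x 26 mm, lying on the bench between robot and supply tray. Leave it alone.
- brush: bystander: dusting brush with a long handle, 200 mm long, lying on the bench. Leave it alone.
Things that resemble listed ones, but are neither listed nor needed, are in the scene too. Leave any pink or purple look-alike of the wax_tin alone.

How it is judged:
By the outcome, as a careful person would: the job done as asked, in the order asked, and still so for the second after the job is handed in, with the robot touching nothing.
It also fails if it takes over 131 s, if anything falls off the work surface, if the arm or the gripper's body presses on something with over 40 N, if the wrist force passes 120 N, or if a joint passes its speed limit or range.

ROBOT

A 7-joint arm with a two-finger parallel gripper is mounted at the origin on the work surface. World frame = base frame: x ahead of the robot, y to its left, z up, the work surface at z = 0. Lengths are in m, angles in rad, forces in N, time in s.
With the tool pointing down it reaches from about 0.4 to 0.875 m from the base axis. Payload 19.3 kg.
Tool frame: the origin (TCP) lies on the centre line of the jaws, within the pads' length; the fingertips stand 14 mm ahead of it and the grasp point (between the pads) lies 5 mm behind it (bot.tip_extent is the distance from the TCP to the fingertips, in m); z points along the fingers, y is the line along which they close (so a half turn about z gives the same grasp; the last joint's range is limited). The gripper opens to 85 mm and grips with 20 to 120 N. Pads are 22 mm wide; open, the fingers measure 114 mm over their backs; the gripper's body (76 mm by 85 mm) begins 54 mm behind the grasp point. The pads swing forward as they close: fully open they stand 13 mm farther back than shut.
Start: joints at [1.193, 0.521, -0.036, 1.599, 0.021, 1.021, -0.113], TCP at [0.189, -0.596, 0.245] pointing down, gripper open.
Joint ranges: [-2.91, 2.91], [-0.3, 2.13], [-1.5, 1.42], [0.17, 2.43], [-1.26, 4.41], [0.16, 1.93], [-2.52, 2.52]. Speed limits (rad/s): [1.89, 1.89, 2.39, 2.39, 3.01, 3.01, 3.01].

INTERFACE

Orientations are given as [roll, pitch, yaw] about the fixed x, y, z axes, in that order (R = Rz(yaw) Ry(pitch) Rx(roll)).
In Python, from workcell import monitor, grab_frame, camera_model, bot gives the robot as it stands.
- The arm moves only by the tool move_arm, never from a script. Its argument "moves" is a list of rows, each a list of 4 numbers: the shift along the world's x, y, z in mm, then the turn about the world's z in rad. A call has 1 to 12 rows; each row is the pose to reach, as a shift and turn from the pose commanded when the call began; what a row does not reach only later rows make up. A row lasts 1/8 s, in which the tool goes at most 62.5 mm and 10.7 degrees, less where a joint would pass 70% of its speed; a pose out of reach is approached as far as the arm can. A call with a gripper value outside its range is refused whole. "gripper" is the opening, from 0 (shut) to 1 (fully open), set as the call begins (left out, the last holds). The fingers move at their own pace and stop on an object; "newtons" is the grip in N (left out, the last holds). Time passes only in rows, so rows that repeat a pose let the fingers close. It gives the time, the measured TCP pose, the force, the opening and the grip force at its end, in the units of the state.
- monitor.observe(): the state, without advancing time (a new reading comes with each control period).
- grab_frame(name): name is "scene" or "top"; returns the picture (480x640x3 uint8, blue, green, red); there is no depth.
- camera_model(name): a dict with "vfov" (degrees; the focal length in pixels is half the picture's height over the tangent of half this angle, whatever the lens; pixels are square), "cx", "cy" (the principal point, pixels), "k1" (the pictures are not rectified: a ray, as slopes to the right and down, at radius r is drawn at 1 + k1 r^2 times it, then the intrinsics apply), "R" (3x3) and "t" (3): a world point X has camera coordinates R X + t. Camera axes: x right, y down, z forward; pixel columns grow to the right and rows downward; lengths in m; the calibration is good to about 2 mm. A picture is of the moment at which its call begins. camera_model takes no time and is no camera call.
- bot.job_done(): hands the job in; it is judged then, once.
The state is a dict: "clock": time; "qpos": joint angles; "qd": joint speeds; "joint_efforts": joint torques, N m; "position": TCP position; "tool_rot": TCP orientation; "force": force on the tool from outside, world axes, zero at the start; "moment": the same for the moment, N m; "grip_width": finger opening in m; "finger_force": force on a finger pad.
Only numpy, scipy, OpenCV 4.12 (cv2) and the standard library are available. Lean on these libraries where they do the work, as an engineer would, in place of code of your own. Each camera call takes 0.05 s, during which the arm holds its last target. There are 200 camera calls.

## Working session

There is one attempt and no reset: what is moved stays moved. The work goes in short steps, Python scripts to look and compute and a tool call to move; the robot and the scene stay as the last step left them, time stands still between calls to the robot, and variables do not carry over. Pictures are saved under pics/ and viewed, at most 14 in all, crops included, and the job is handed in when it is done.

Besides the shell and the picture viewer there is one more tool, called after "Call:" as name(argument=value, ...), one argument or row to a line, values as JSON. move_arm: Moves the arm, as the interface text tells. Its arguments: {"type":"object","properties":{"moves":{"type":"array","items":{"type":"array","items":{"type":"number"}}},"gripper":{"type":"number"},"newtons":{"type":"number"}},"required":["moves"]}

```bash
mkdir -p pics
cat > h.py <<'E'
import numpy as np, cv2
from workcell import monitor, grab_frame, camera_model, bot
def ray(cam,u,v):
    m=camera_model(cam); f=240/np.tan(np.radians(m["vfov"])/2)
    d=np.array([(u-m["cx"])/f,(v-m["cy"])/f]); s=d.copy()
    for _ in range(20): s=d/(1+m["k1"]*(s@s))
    R=np.array(m["R"]); t=np.array(m["t"])
    return -R.T@t, R.T@np.array([s[0],s[1],1])
def onz(cam,u,v,z):
    c,d=ray(cam,u,v); return c+d*(z-c[2])/d[2]
def proj(cam,X):
    m=camera_model(cam); f=240/np.tan(np.radians(m["vfov"])/2)
    p=np.array(m["R"])@np.array(X)+np.array(m["t"]); s=p[:2]/p[2]; s=s*(1+m["k1"]*(s@s))
    return s*f+[m["cx"],m["cy"]]
def tri(a,b):
    (c1,d1),(c2,d2)=ray("top",*a),ray("scene",*b)
    k=np.linalg.lstsq(np.c_[d1,-d2],c2-c1,rcond=None)[0]
    p,q=c1+k[0]*d1,c2+k[1]*d2
    return (p+q)/2,np.linalg.norm(p-q)
E
python3 - <<'E'
from h import *
for n in("top","scene"):
    cv2.imwrite(f"pics/{n}0.png",grab_frame(n)); m=camera_model(n); print(n,ray(n,320,240),m["vfov"],m["k1"])
s=monitor.observe();print(s["clock"],s["position"],s["tool_rot"],s["grip_width"])
E
```

```text
top (array([ 0.37294317, -0.01984521,  1.21892915]), array([ 0.16785009,  0.02322285, -0.98558286])) 44.062175981307014 -0.033017845114519946
scene (array([1.2738944 , 0.30743687, 0.817216  ]), array([-0.64079946, -0.30007565, -0.70670088])) 44.945892710499564 -0.14410291499769387
0.1 [ 0.18919585 -0.59536325  0.24479134] [-3.14056404e+00  8.59206277e-05  3.07731075e-01] 0.08539305569760242
```

View pics/top0.png

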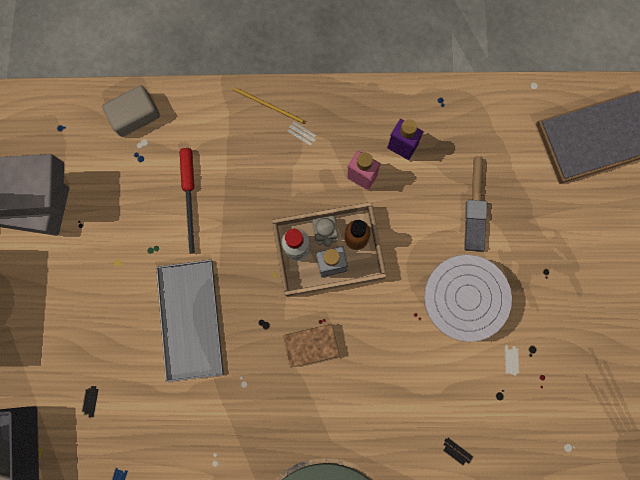

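View pics/scene0.png

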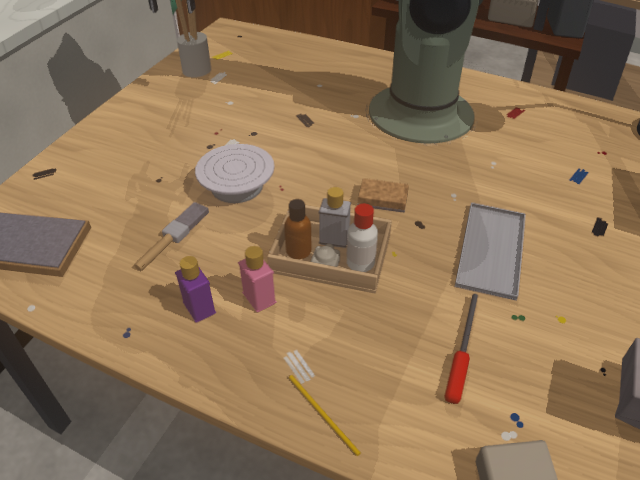

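Top view: white bottle with red cap (294,239), amber (358,229), bare tin (332,260), tortoise (325,229). Drip tray is at (190,320), turntable at (468,298), rasp (189,200), brush (476,205) and cork block (312,345).

Candidates:
- **Tin:** bare-metal (332,260), pink (364,169) or purple (405,138). I choose the bare-metal one in the tray.
- **Tortoise:** grey thing in the tray (325,229) or the grey block (132,110). I choose the one in the tray.

I'll check both choices in a close crop.

Run:
```python
from h import *
a=cv2.imread("pics/top0.png")[195:300,265:395]; b=cv2.imread("pics/scene0.png")[180:295,260:400]
A=cv2.resize(a,(780,630)[:2],interpolation=cv2.INTER_CUBIC)[:600]
cv2.imwrite("pics/ctop.png",A)
cv2.imwrite("pics/cscene.png",cv2.resize(b,None,fx=5,fy=5,interpolation=cv2.INTER_CUBIC))
```

```text
(no output)
```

View pics/ctop.png

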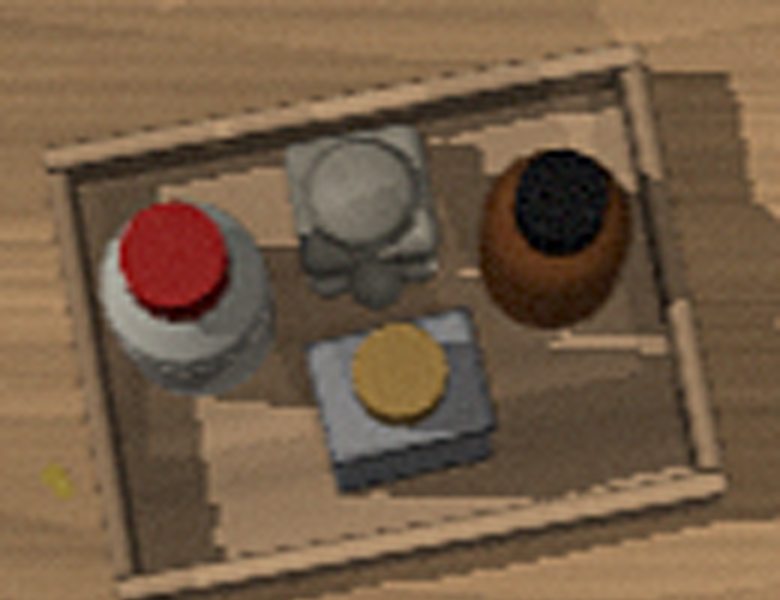

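View pics/cscene.png

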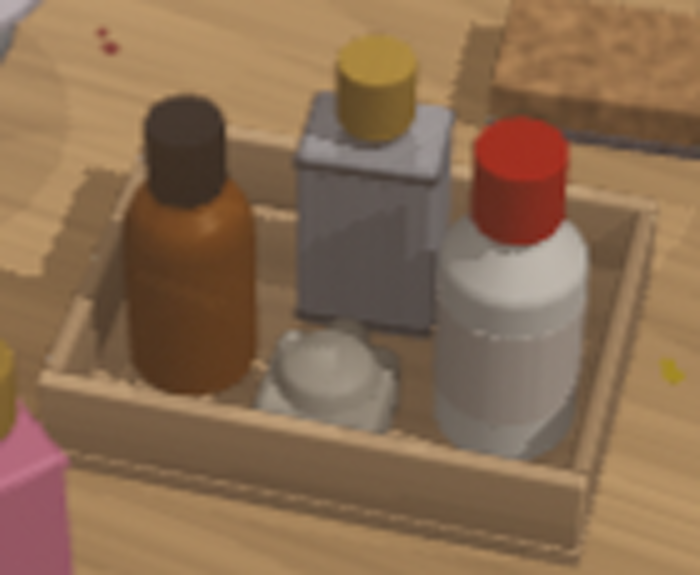

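The crops confirm the choices: bare-metal tin with brass cap in front, white/red bottle left, amber right, and the tortoise at the back with its head towards the front.

```bash
cat > m.py <<'E'
from h import *
T=cv2.imread("pics/top0.png"); S=cv2.imread("pics/scene0.png")
def mask(im,kind,box):
    x0,y0,x1,y1=box; h=cv2.cvtColor(im,cv2.COLOR_BGR2HSV).astype(int); H,s,v=h[...,0],h[...,1],h[...,2]
    m={"red":((H<8)|(H>172))&(s>150),"black":(v<55),"gold":(H>15)&(H<30)&(s>110)}[kind]
    o=np.zeros(m.shape,np.uint8); o[y0:y1,x0:x1]=m[y0:y1,x0:x1]
    n,l,st,c=cv2.connectedComponentsWithStats(o); k=1+st[1:,4].argmax(); return st[k]
for k,bt,bs,z,d in(("red",(280,225,310,252),(345,200,380,235),.143,.034),("black",(346,215,372,240),(285,195,308,222),.128,.030),("gold",(320,245,345,268),(325,185,346,212),.132,.030)):
    a=mask(T,k,bt); b=mask(S,k,bs); print(k,a,b)
    ta=(a[0]+a[2]/2-.5, a[1]-.5+a[2]*.49)
    p=onz("top",*ta,z); print(" top",ta,p)
    for z2 in(z,):
        q=onz("scene",b[0]+b[2]/2-.5, b[1]-.5+b[2]*.36,z2); print(" scene",q, "reproj of top est in scene",proj("scene",p))
c=[onz("top",265+U/6-.4,195+V/6-.4,.045) for U,V in((48,158),(640,45),(724,490),(122,597))]
c=np.array(c); print(c.round(4),c.mean(0)); e=[c[0]-c[3],c[1]-c[2]]; print("yaw",[np.arctan2(x[1],x[0]) for x in e],[np.arctan2(-x[0],x[1]) *-1 for x in (c[0]-c[1],c[3]-c[2])],[np.linalg.norm(x) for x in e],np.linalg.norm(c[0]-c[1]),np.linalg.norm(c[3]-c[2]))
st=[onz("top",265+U/6-.4,195+V/6-.4,.045)for U,V in((361,190),)];print("shell top",st)
st=[onz("top",265+U/6-.4,195+V/6-.4,.034)for U,V in((288,152),(416,127),(437,258),(375,287))];print("block",np.array(st).round(4))
d=np.array([onz("top",u,v,.012) for u,v in((157,265),(212,260),(224,375),(167,381))]);print("drip",d.round(4),d.mean(0))
h=cv2.cvtColor(T,cv2.COLOR_BGR2HSV); m=((h[...,1]<40)&(h[...,2]>90)).astype(np.uint8); m[:, :415]=0;m[:250]=0;m[345:]=0;m[:,520:]=0
m=cv2.morphologyEx(m,cv2.MORPH_OPEN,np.ones((5,5)));C=max(cv2.findContours(m,0,1)[0],key=cv2.contourArea);E=cv2.fitEllipse(cv2.convexHull(C));print("tt",E,onz("top",*E[0],.055), cv2.boundingRect(C))
E
python3 m.py
```

```text
red [285 229  18  19 270] [355 203  19  26 415]
 top (np.float64(293.5), np.float64(237.32)) [0.56136526 0.05440773 0.143     ]
 scene [0.56206887 0.05868573 0.143     ] reproj of top est in scene [361.86957822 208.40098125]Traceback (most recent call last):
  File "m.py", line 9, in <module>
    a=mask(T,k,bt); b=mask(S,k,bs); print(k,a,b)
                      ~~~~^^^^^^^^
  File "m.py", line 7, in mask
    n,l,st,c=cv2.connectedComponentsWithStats(o); k=1+st[1:,4].argmax(); return st[k]
                                                      ~~~~~~~~~~~~~~~^^
ValueError: attempt to get argmax of an empty sequence
```

```bash
sed -i 's/"black":(v<55)/"black":(v<85)\&(s<110)/' m.py; python3 m.py
```

```text
red [285 229  18  19 270] [355 203  19  26 415]
 top (np.float64(293.5), np.float64(237.32)) [0.56136526 0.05440773 0.143     ]
 scene [0.56206887 0.05868573 0.143     ] reproj of top est in scene [361.86957822 208.40098125]
black [351 220  16  17 163] [289 200  16  21 283]
 top (np.float64(358.5), np.float64(227.34)) [ 0.58249344 -0.06613248  0.128     ]
 scene [ 0.58688769 -0.06050105  0.128     ] reproj of top est in scene [294.7951563  202.91465498]
gold [324 249  16  17 208] [325 185  21  23 415]
 top (np.float64(331.5), np.float64(256.34)) [ 0.52732295 -0.01552395  0.132     ]
 scene [ 0.52897566 -0.01092365  0.132     ] reproj of top est in scene [333.06474934 190.84318873]
[[ 0.6124  0.1039  0.045 ]
 [ 0.6504 -0.096   0.045 ]
 [ 0.4995 -0.1216  0.045 ]
 [ 0.4644  0.0773  0.045 ]] [ 0.55667047 -0.00912932  0.045     ]
yaw [np.float64(0.17783565750891955), np.float64(0.16757320901600836)] [np.float64(-0.18798024250933648), np.float64(-0.1749405841261148)] [np.float64(0.15036106504289679), np.float64(0.15301790126135079)] 0.20348606570054956 0.201906130516055
shell top [array([ 0.60092007, -0.00178309,  0.045     ])]
block [[ 0.6163  0.0232  0.034 ]
 [ 0.6248 -0.0203  0.034 ]
 [ 0.5796 -0.0273  0.034 ]
 [ 0.5697 -0.0063  0.034 ]]
drip [[0.5271 0.3465 0.012 ]
 [0.5373 0.2318 0.012 ]
 [0.3052 0.2006 0.012 ]
 [0.2926 0.3154 0.012 ]] [0.4155513  0.27357184 0.012     ]
tt ((467.7546691894531, 297.82269287109375), (85.26100158691406, 88.5889663696289), 129.71559143066406) [ 0.45592427 -0.28031052  0.055     ] (425, 255, 87, 86)
```

Call:
move_arm(
  moves=[
    [62,108,0,0],
    [124,216,0,-0.06],
    [186,325,0,-0.1],
    [248,434,0,-0.128],
    [310,543,0,-0.128],
    [373,652,-20,-0.128],
    [373,652,-40,-0.128],
    [373,652,-60,-0.128],
    [373,652,-70,-0.128],
    [373,652,-70,-0.128],
    [373,652,-70,-0.128],
    [373,652,-70,-0.128],
  ],
  gripper=0.65,
)

```text
clock: 1.6
position: [0.5594, 0.0518, 0.1762]
tool_rot: [3.141, 0.0, 0.18]
force: [1.1, -1.5, -0.5]
grip_width: 0.0555
finger_force: 0.0
```

Run:
```python
from h import *
s=monitor.observe();p=s["position"];print(s["clock"],p,s["tool_rot"],s["grip_width"],s["force"])
im=grab_frame("scene"); w=s["grip_width"]/2; y=s["tool_rot"][2]
for k in(-1,0,1):
    X=p+np.array([k*w*-np.sin(y),k*w*np.cos(y),-.009]); print(X,proj("scene",X)); 
cv2.imwrite("pics/s1.png",cv2.resize(im[140:280,280:440],None,fx=5,fy=5,interpolation=cv2.INTER_CUBIC)[:600])
```

```text
1.6 [0.55939516 0.05181572 0.17617594] [3.14146049e+00 2.32409361e-04 1.79574736e-01] 0.05547979718140246 [ 1.14892444 -1.50878979 -0.5150836 ]
[0.56434981 0.02452189 0.16717594] [345.81059708 194.10674893]
[0.55939516 0.05181572 0.16717594] [361.57953537 196.77040382]
[0.5544405  0.07910955 0.16717594] [377.48323185 199.4693503 ]
```

View pics/s1.png

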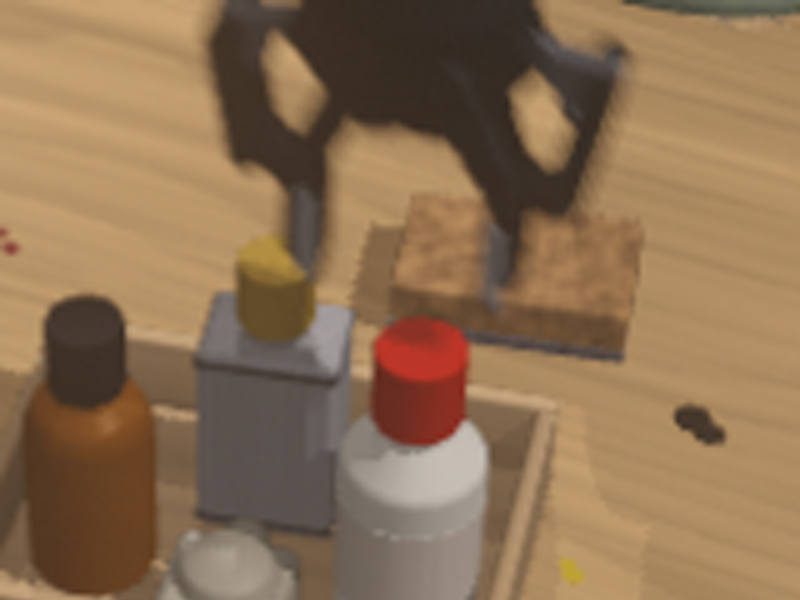

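The gripper image is motion-blurred; the caps are clearly visible at about red (364,209). I'll take a settled picture to compare the fingertips with the cap.

Run:
```python
from h import *
im=grab_frame("scene");im=grab_frame("scene");s=monitor.observe();p=s["position"];print(s["clock"],p,s["tool_rot"],s["grip_width"],s["force"])
w=s["grip_width"]/2; y=s["tool_rot"][2]
for k in(-1,0,1):
    X=p+np.array([k*w*-np.sin(y),k*w*np.cos(y),-.009]); print((proj("scene",X)-[320,160])*8)
    X[2]=.143; print((proj("scene",X)-[320,160])*8)
cv2.imwrite("pics/s2.png",cv2.resize(im[160:235,320:400],None,fx=8,fy=8,interpolation=cv2.INTER_CUBIC))
```

```text
1.75 [0.55885953 0.05340177 0.17553107] [-3.14023302e+00  1.38021947e-03  1.84424070e-01] 0.05556103112421307 [-0.54590337 -1.08623599  0.13678937]
[213.82505839 276.05098059]
[210.5972478  357.95723586]
[340.28592559 297.00895638]
[334.98932831 378.94748473]
[467.79928711 318.24138113]
[460.39764749 400.18817373]
```

View pics/s2.png

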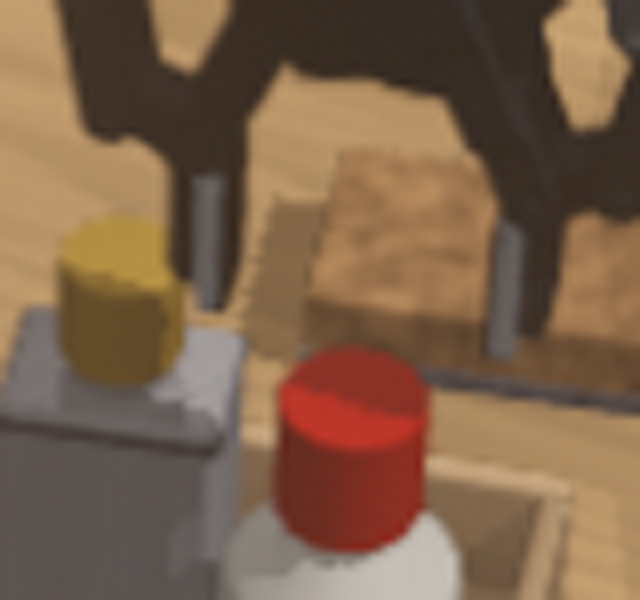

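Run:
```python
from h import *
s=monitor.observe();p=s["position"];y=s["tool_rot"][2]; w=s["grip_width"]/2
print(p)
ex=np.array([np.cos(y),np.sin(y),0]);ey=np.array([-np.sin(y),np.cos(y),0])
for k in(-1,1):
  for zz in(-.014,-.009): print(k,zz,(proj("scene",p+ex*.011+ey*k*w+[0,0,zz])-[320,160])*8+3.5)
u=lambda a,b:(320+(a-3.5)/8,160+(b-3.5)/8)
print("cap",onz("scene",*u(354,399),.143),"gold",onz("scene",*u(122,260),.132))
print("mid",onz("scene",*u(355,333),p[2]-.009)-ex*.011)
print("mid14",onz("scene",*u(355,333),p[2]-.014)-ex*.011)
```

```text
[0.55885953 0.05340177 0.17553107]
-1 -0.014 [205.51194107 329.62138743]
-1 -0.009 [206.17299142 311.97112523]
1 -0.014 [460.46346325 372.43634628]
1 -0.009 [462.03646425 354.77671276]
cap [0.56244183 0.05848447 0.143     ] gold [ 0.52912599 -0.01123085  0.132     ]
mid [0.5568596  0.0575127  0.16653107]
mid14 [0.55143285 0.05560773 0.16153107]
```

The scene camera reads about 4 mm too far in y. The top camera agrees with the arm, so I'll use its values.

Call:
move_arm(
  moves=[
    [0,0,0,0],
    [0,0,0,0],
    [0,0,0,0],
  ],
)

```text
clock: 2.12
position: [0.5587, 0.0491, 0.1771]
tool_rot: [3.141, -0.0, 0.178]
force: [-0.8, -0.1, -0.5]
grip_width: 0.0557
finger_force: 0.0
```

```bash
cat >> h.py <<'E'
def settle(n=8):
    P=[];
    for _ in range(n): grab_frame("scene"); s=monitor.observe(); P.append(np.r_[s["position"],s["tool_rot"][2],s["force"]])
    P=np.array(P); print(s["clock"],"mean",P.mean(0).round(4),"std",P.std(0).round(4)[:4],s["grip_width"],s["finger_force"]); return P.mean(0)
E
python3 -c "
from h import *
settle(12); print(monitor.observe()['qpos'])"
```

```text
2.725 mean [ 0.5587  0.0498  0.1769  0.1795 -0.4384  0.2446  0.0944] std [0.     0.0002 0.0001 0.0004] 0.05539702047818381 0.0
[-0.02250126  0.5121912  -0.23710244  1.82801757  0.158144    0.81972307
 -1.72948578]
```

Run:
```python
from h import *
im=grab_frame("scene");p=settle(3);y=p[3];w=.0277
cv2.imwrite("pics/s3.png",cv2.resize(im[160:235,320:400],None,fx=8,fy=8,interpolation=cv2.INTER_CUBIC))
ex=np.array([np.cos(y),np.sin(y),0]);ey=np.array([-np.sin(y),np.cos(y),0])
for k in(-1,1): print(k,(proj("scene",p[:3]+ex*.011+ey*k*w+[0,0,-.009])-[320,160])*8+3.5)
```

```text
2.925 mean [ 0.5587  0.0501  0.1767  0.1798 -0.0872  0.6315  0.2453] std [0. 0. 0. 0.] 0.05573929982419186 0.0
-1 [192.59723435 302.58450684]
1 [447.30743584 345.92093654]
```

View pics/s3.png

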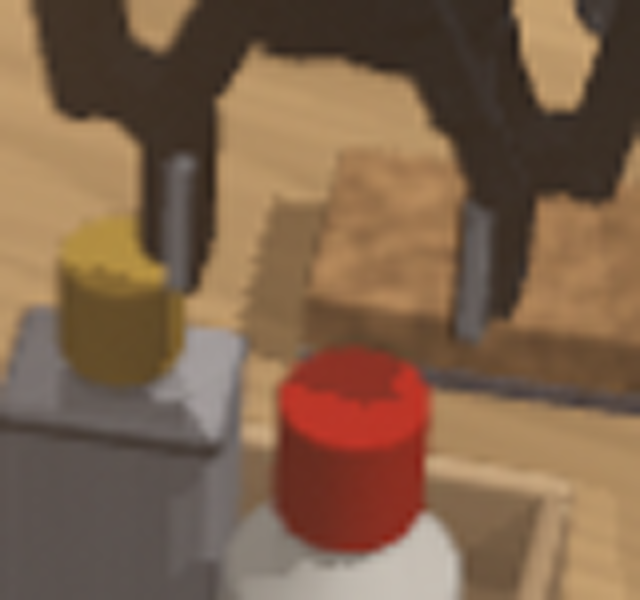

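The pads' midpoint sits at crop (325,316) against a predicted (320,324), so the settled arm agrees with the scene camera to about 1 mm. The earlier offset was motion lag. So the scene values hold, with the red cap at about (.5625,.0575), and top readings need about (+1.5,+4.3) mm.

Call:
move_arm(
  moves=[
    [4,7,0,0],
    [4,7,-15,0],
    [4,7,-30,0],
    [4,7,-30,0],
    [4,7,-30,0],
    [4,7,-30,0],
    [4,7,-30,0],
    [4,7,-30,0],
  ],
)

```text
clock: 3.92
position: [0.5628, 0.057, 0.147]
tool_rot: [-3.142, -0.0, 0.18]
force: [0.7, -0.7, 0.3]
grip_width: 0.0558
finger_force: 0.0
```

Run:
```python
from h import *
settle(4)
# turntable & drip in scene
S=cv2.imread("pics/scene0.png");h=cv2.cvtColor(S,cv2.COLOR_BGR2HSV)
m=((h[...,1]<45)&(h[...,2]>110)).astype(np.uint8);o=np.zeros_like(m);o[140:205,190:280]=m[140:205,190:280]
o=cv2.morphologyEx(o,cv2.MORPH_OPEN,np.ones((3,3)));C=max(cv2.findContours(o,0,1)[0],key=cv2.contourArea);E=cv2.fitEllipse(cv2.convexHull(C));print("tt",E,onz("scene",*E[0],.055),cv2.boundingRect(C))
print(proj("scene",[.4575,-.276,.055]))
d=np.array([onz("scene",u,v,.012) for u,v in((468,205),(525,212),(517,296),(458,281))]);print("drip",d.round(4),d.mean(0))
```

```text
4.125 mean [ 0.5627  0.0571  0.1469  0.1798  0.1442 -0.0727 -0.4096] std [0. 0. 0. 0.] 0.055364295140016555 0.0
tt ((234.2250213623047, 167.84938049316406), (52.343040466308594, 77.81953430175781), 84.53565216064453) [ 0.46201127 -0.27454547  0.055     ] (195, 140, 79, 54)
[234.73227014 166.49370083]
drip [[0.3176 0.2047 0.012 ]
 [0.2867 0.3214 0.012 ]
 [0.5235 0.3519 0.012 ]
 [0.5336 0.2424 0.012 ]] [0.41536118 0.2801081  0.012     ]
```

Call:
move_arm(
  moves=[
    [0,0,-12,0],
    [0,0,-22,0],
    [0,0,-22,0],
    [0,0,-22,0],
    [0,0,-22,0],
  ],
)

```text
clock: 4.75
position: [0.5629, 0.0571, 0.125]
tool_rot: [3.142, -0.0, 0.18]
force: [0.2, 0.5, -0.5]
grip_width: 0.0555
finger_force: 0.0
```

Call:
move_arm(
  moves=[
    [0,0,0,0],
    [0,0,0,0],
    [0,0,0,0],
    [0,0,0,0],
    [0,0,0,0],
    [0,0,0,0],
  ],
  gripper=0.2,
  newtons=30,
)

```text
clock: 5.5
position: [0.5629, 0.0573, 0.125]
tool_rot: [-3.141, -0.001, 0.18]
force: [-0.7, 1.8, 5.6]
grip_width: 0.0331
finger_force: 30.1
```

```bash
cat >> h.py <<'E'
def shift(a,b,box):  # patch of a found in b (pixels)
    x0,y0,x1,y1=box; t=a[y0:y1,x0:x1]; w=b[y0-10:y1+10,x0-10:x1+10]
    k=6; t,w=[cv2.resize(i,None,fx=k,fy=k,interpolation=cv2.INTER_CUBIC) for i in(t,w)]
    r=cv2.matchTemplate(w,t,cv2.TM_CCOEFF_NORMED); _,v,_,l=cv2.minMaxLoc(r); return (np.array(l)/k-10).round(2),round(v,3)
E
python3 - <<'E'
from h import *
a=cv2.imread("pics/scene0.png");b=grab_frame("scene");print(shift(a,b,(344,232,382,275)),shift(a,b,(354,215,374,232)))
E
```

```text
(array([-0.17,  0.  ]), 0.993) (array([-0.33,  0.17]), 0.894)
```

Call:
move_arm(
  moves=[
    [0,0,15,0],
    [0,0,40,0],
    [0,0,65,0],
    [-15,15,75,0],
    [-50,49,75,0],
    [-90,89,75,0],
    [-130,128,75,0],
    [-170,168,75,0],
    [-200,197,75,0],
    [-216,213,60,0],
    [-216,213,40,0],
    [-216,213,30,0],
  ],
)

```text
clock: 7.05
position: [0.3457, 0.27, 0.1542]
tool_rot: [3.141, 0.001, 0.181]
force: [-0.3, 0.5, -2.1]
grip_width: 0.0327
finger_force: 30.4
```

Call:
move_arm(
  moves=[
    [0,0,-10,0],
    [0,0,-20,0],
    [0,0,-25,0],
    [0,0,-29,0],
    [0,0,-32,0],
    [0,0,-32,0],
    [0,0,-32,0],
    [0,0,-32,0],
  ],
)

```text
clock: 8.05
position: [0.3468, 0.2701, 0.1229]
tool_rot: [-3.141, -0.0, 0.18]
force: [-0.3, 0.5, -1.3]
grip_width: 0.0327
finger_force: 30.4
```

Call:
move_arm(
  moves=[
    [0,0,-1,0],
    [0,0,-2,0],
    [0,0,-2.5,0],
    [0,0,-2.5,0],
    [0,0,-2.5,0],
  ],
)

```text
clock: 8.68
position: [0.3467, 0.27, 0.1203]
tool_rot: [-3.142, 0.0, 0.18]
force: [0.4, -0.8, -2.7]
grip_width: 0.0331
finger_force: 30.4
```

Call:
move_arm(
  moves=[
    [0,0,-0.5,0],
    [0,0,-1,0],
    [0,0,-1,0],
    [0,0,-1,0],
  ],
)

```text
clock: 9.18
position: [0.347, 0.2704, 0.1199]
tool_rot: [-3.141, -0.001, 0.18]
force: [-2.6, -1.3, 16.3]
grip_width: 0.0328
finger_force: 32.1
```

Call:
move_arm(
  moves=[
    [0,0,0.5,0],
    [0,0,0.5,0],
    [0,0,0.5,0],
    [0,0,0.5,0],
    [0,0,20,0],
    [0,0,50,0],
    [0,0,80,0],
  ],
  gripper=0.65,
)

```text
clock: 10.05
position: [0.3465, 0.27, 0.2001]
tool_rot: [3.141, 0.0, 0.18]
force: [0.6, -0.2, 1.2]
grip_width: 0.0552
finger_force: 0.0
```

Call:
move_arm(
  moves=[
    [36,-56,0,0],
    [69,-106,0,0],
    [102,-157,0,0],
    [135,-208,0,0],
    [160,-246,0,0],
    [178,-274,0,0],
    [182,-281,-20,0],
    [182,-281,-40,0],
    [182,-281,-45,0],
    [182,-281,-45,0],
    [182,-281,-45,0],
    [182,-281,-45,0],
  ],
)

```text
clock: 11.55
position: [0.529, -0.0108, 0.1548]
tool_rot: [3.141, -0.001, 0.18]
force: [-0.4, 0.4, 0.6]
grip_width: 0.0552
finger_force: 0.0
```

Run:
```python
from h import *
p=settle(5);b=grab_frame("scene");cv2.imwrite("pics/s4.png",cv2.resize(b[120:360,220:540],None,fx=2.5,fy=2.5,interpolation=cv2.INTER_CUBIC))
a=cv2.imread("pics/scene0.png")
print(shift(a,b,(325,207,346,240)),shift(a,b,(287,220,311,257)),shift(a,b,(316,248,336,262)))
y=p[3];ex=np.array([np.cos(y),np.sin(y),0]);
print((proj("scene",p[:3]+ex*.011+[0,0,-.006])-[220,120])*2.5,(proj("scene",np.r_[p[:2],.132])-[220,120])*2.5)
```

```text
11.8 mean [ 0.5288 -0.0109  0.1546  0.1798  0.2046  0.1194 -0.1383] std [0.     0.     0.0001 0.0001] 0.05550179327824166 0.0
(array([-0.17,  0.  ]), 0.969) (array([-0.17,  0.  ]), 0.985) (array([0., 0.]), 0.885)
[284.34282338 171.95073478] [287.58895477 180.02003488]
```

View pics/s4.png

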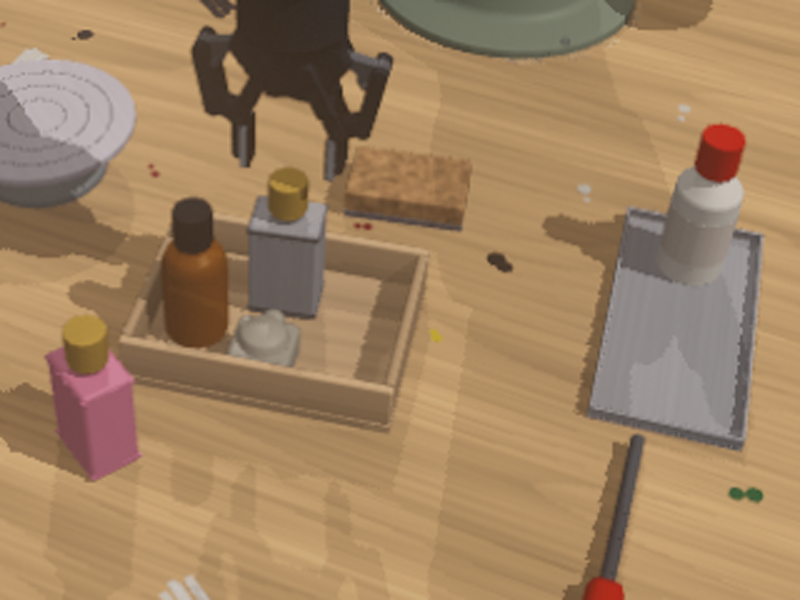

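The oil bottle stands upright in the drip tray at crop (715,205). The gripper at (289,165) is centred on the tin cap at (288,180).

Call:
move_arm(
  moves=[
    [0,0,-12,0],
    [0,0,-25,0],
    [0,0,-34,0],
    [0,0,-34,0],
    [0,0,-34,0],
    [0,0,-34,0],
  ],
)

```text
clock: 12.6
position: [0.5289, -0.0109, 0.1206]
tool_rot: [3.142, -0.001, 0.18]
force: [-0.0, 0.1, -0.6]
grip_width: 0.0557
finger_force: 0.0
```

Call:
move_arm(
  moves=[
    [0,0,0,0],
    [0,0,0,0],
    [0,0,0,0],
    [0,0,0,0],
    [0,0,0,0],
    [0,0,0,0],
  ],
  gripper=0.2,
)

```text
clock: 13.35
position: [0.5289, -0.0111, 0.1206]
tool_rot: [3.141, -0.001, 0.18]
force: [0.1, -1.0, 5.6]
grip_width: 0.0288
finger_force: 29.7
```

Run:
```python
from h import *
a=cv2.imread("pics/scene0.png");b=grab_frame("scene");print(shift(a,b,(320,218,346,244)));settle(3)
```

```text
(array([ 2.67, -8.67]), 0.458)
13.55 mean [ 0.5289 -0.0111  0.1206  0.1796 -0.2062 -1.0405  5.7753] std [0. 0. 0. 0.] 0.028935342227824734 29.65434153797105
```

Run:
```python
from h import *
a=cv2.imread("pics/scene0.png");b=grab_frame("scene")
e=lambda i:cv2.Canny(cv2.cvtColor(i,cv2.COLOR_BGR2GRAY),40,90)
f=lambda i:cv2.GaussianBlur(e(i),(0,0),1)
print(shift(f(a),f(b),(316,225,352,250)),shift(a,b,(314,236,345,250)))
```

```text
(array([-0.5 , -0.17]), 0.725) (array([ 0.17, -0.17]), 0.789)
```

Call:
move_arm(
  moves=[
    [0,0,15,0],
    [0,0,40,0],
    [0,0,65,0],
    [-6,15,75,0],
    [-21,55,75,0],
    [-38,97,75,0],
    [-56,143,75,0],
    [-74,190,75,0],
    [-92,236,75,0],
    [-105,270,65,0],
    [-113,290,45,0],
    [-113,290,25,0],
  ],
)

```text
clock: 15.1
position: [0.4138, 0.2814, 0.1447]
tool_rot: [-3.141, 0.0, 0.183]
force: [0.2, 0.1, -1.9]
grip_width: 0.0289
finger_force: 30.3
```

Call:
move_arm(
  moves=[
    [0,0,-10,0],
    [0,0,-18,0],
    [0,0,-24,0],
    [0,0,-27,0],
    [0,0,-28.5,0],
    [0,0,-29.5,0],
    [0,0,-29.5,0],
    [0,0,-29.5,0],
  ],
)

```text
clock: 16.1
position: [0.4158, 0.2791, 0.1159]
tool_rot: [-3.141, -0.0, 0.18]
force: [0.0, -0.2, -2.3]
grip_width: 0.0292
finger_force: 30.3
```

Call:
move_arm(
  moves=[
    [0,0,-0.4,0],
    [0,0,-0.8,0],
    [0,0,-0.8,0],
    [0,0,-0.8,0],
  ],
)

```text
clock: 16.6
position: [0.4161, 0.2791, 0.1155]
tool_rot: [-3.141, -0.001, 0.179]
force: [-0.9, -3.2, 10.7]
grip_width: 0.029
finger_force: 31.5
```

Call:
move_arm(
  moves=[
    [0,0,0.4,0],
    [0,0,0.4,0],
    [0,0,0.4,0],
    [0,0,0.4,0],
    [0,0,20,0],
    [0,0,50,0],
    [0,0,80,0],
  ],
  gripper=0.65,
)

```text
clock: 17.48
position: [0.4155, 0.279, 0.1958]
tool_rot: [3.142, 0.0, 0.18]
force: [0.4, -0.7, 0.3]
grip_width: 0.0557
finger_force: 0.0
```

Call:
move_arm(
  moves=[
    [26,-52,0,0],
    [52,-104,0,0],
    [78,-156,0,0],
    [104,-208,0,0],
    [130,-260,0,0],
    [155,-310,0,0],
    [170,-340,-15,0],
    [170,-340,-35,0],
    [170,-340,-48,0],
    [170,-340,-48,0],
    [170,-340,-48,0],
    [170,-340,-48,0],
  ],
)

```text
clock: 18.98
position: [0.586, -0.0607, 0.1477]
tool_rot: [3.141, -0.001, 0.18]
force: [0.5, 0.1, -0.4]
grip_width: 0.0551
finger_force: 0.0
```

Run:
```python
from h import *
p=settle(5);b=grab_frame("scene");cv2.imwrite("pics/s5.png",cv2.resize(b[160:280,240:400],None,fx=5,fy=5,interpolation=cv2.INTER_CUBIC))
y=p[3];ex=np.array([np.cos(y),np.sin(y),0]);
print((proj("scene",p[:3]+ex*.011+[0,0,-.006])-[240,160])*5+2,(proj("scene",np.r_[p[:2],.128])-[240,160])*5+2)
```

```text
19.225 mean [ 0.5859 -0.0609  0.1474  0.1799  0.1195 -0.0081  0.1658] std [0.0001 0.0001 0.0002 0.0001] 0.05525868067863182 0.0
[274.95309171 217.87983526] [284.87684747 226.30670098]
```

View pics/s5.png

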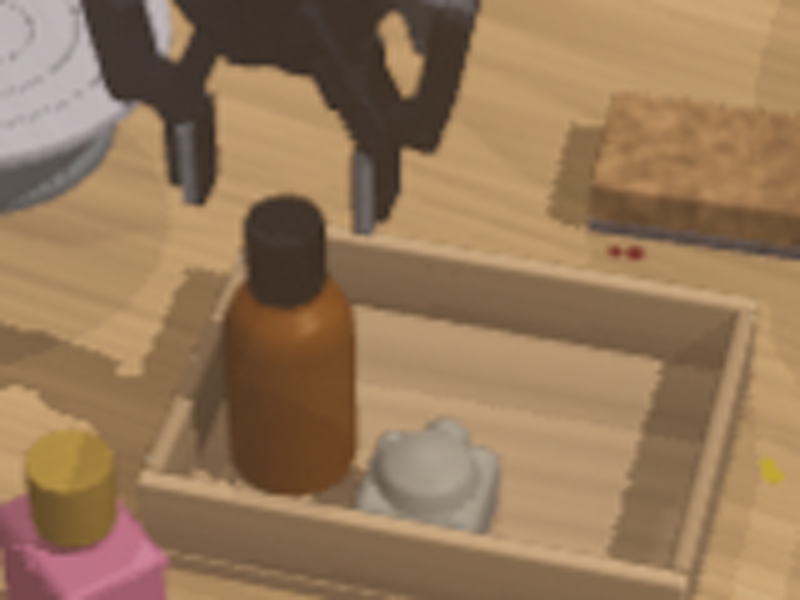

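The pads' midpoint (277,216) matches its prediction. The amber cap's top centre (286,225) lies where the TCP projects, so I'm aligned.

Call:
move_arm(
  moves=[
    [0,0,-12,0],
    [0,0,-24,0],
    [0,0,-31,0],
    [0,0,-31,0],
    [0,0,-31,0],
    [0,0,-31,0],
  ],
)

```text
clock: 20.02
position: [0.5859, -0.061, 0.1163]
tool_rot: [3.141, -0.0, 0.18]
force: [-0.4, -0.3, -0.1]
grip_width: 0.0553
finger_force: 0.0
```

Call:
move_arm(
  moves=[
    [0,0,0,0],
    [0,0,0,0],
    [0,0,0,0],
    [0,0,0,0],
    [0,0,0,0],
    [0,0,0,0],
  ],
  gripper=0.2,
)

```text
clock: 20.78
position: [0.5859, -0.0612, 0.1162]
tool_rot: [3.141, -0.001, 0.18]
force: [0.2, -0.8, 6.2]
grip_width: 0.029
finger_force: 29.9
```

Run:
```python
from h import *
a=cv2.imread("pics/scene0.png");b=grab_frame("scene");print(shift(a,b,(284,222,312,260)));settle(3)
```

```text
(array([-0.17,  0.  ]), 0.972)
20.975 mean [ 0.5859 -0.0611  0.1162  0.1796  0.0114 -1.836   5.8952] std [0.     0.     0.     0.0001] 0.02896013205110122 29.921957217156887
```

Call:
move_arm(
  moves=[
    [0,0,15,0],
    [0,0,40,0],
    [0,0,65,0],
    [-5,15,75,0],
    [-17,60,75,0],
    [-32,110,75,0],
    [-47,162,75,0],
    [-62,214,75,0],
    [-77,266,75,0],
    [-90,310,75,0],
    [-98,338,60,0],
    [-101,349,40,0],
  ],
)

```text
clock: 22.48
position: [0.4829, 0.2909, 0.1558]
tool_rot: [-3.14, 0.0, 0.183]
force: [0.0, -0.4, -1.7]
grip_width: 0.0287
finger_force: 30.1
```

Call:
move_arm(
  moves=[
    [0,0,0,0],
    [0,0,-15,0],
    [0,0,-28,0],
    [0,0,-36,0],
    [0,0,-41,0],
    [0,0,-43.5,0],
    [0,0,-44.5,0],
    [0,0,-44.5,0],
    [0,0,-44.5,0],
  ],
)

```text
clock: 23.6
position: [0.4848, 0.2881, 0.1117]
tool_rot: [-3.141, -0.0, 0.18]
force: [-0.5, -0.2, -1.7]
grip_width: 0.0289
finger_force: 30.1
```

Call:
move_arm(
  moves=[
    [0,0,-0.4,0],
    [0,0,-0.8,0],
    [0,0,-0.8,0],
    [0,0,-0.8,0],
  ],
)

```text
clock: 24.1
position: [0.4851, 0.2881, 0.1112]
tool_rot: [-3.141, -0.001, 0.18]
force: [-1.0, -1.3, 7.8]
grip_width: 0.0289
finger_force: 31.1
```

Call:
move_arm(
  moves=[
    [0,0,0.4,0],
    [0,0,0.4,0],
    [0,0,0.4,0],
    [0,0,0.4,0],
    [0,0,20,0],
    [0,0,50,0],
    [0,0,90,0],
  ],
  gripper=0.65,
)

```text
clock: 24.98
position: [0.4843, 0.2878, 0.2011]
tool_rot: [3.141, 0.001, 0.18]
force: [0.4, -0.6, 0.3]
grip_width: 0.0556
finger_force: 0.0
```

Run:
```python
from h import *
a=grab_frame("top");b=grab_frame("scene")
A=cv2.resize(a[205:255,295:355],None,fx=6.6,fy=6.6,interpolation=cv2.INTER_CUBIC)
B=cv2.resize(b[235:280,300:360],None,fx=6.6,fy=6.6,interpolation=cv2.INTER_CUBIC)
C=np.full((600,800,3),255,np.uint8);C[:A.shape[0],:A.shape[1]]=A;C[:B.shape[0],400:400+B.shape[1]]=B
d=cv2.resize(b[120:300,380:540],None,fx=1.45,fy=1.45);C[335:335+d.shape[0],:d.shape[1]]=d
cv2.imwrite("pics/t6.png",C)
```

```text
(no output)
```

View pics/t6.png

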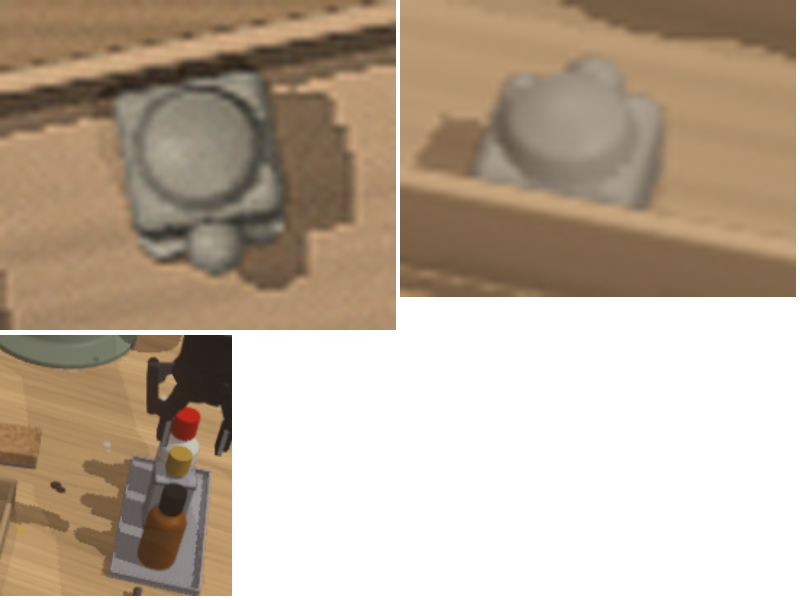

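All three containers stand upright in the drip tray. The tortoise's shell centre is at crop (197,143), block corners at (115,97), (263,72), (283,205), (138,225).

Run:
```python
from h import *
f=lambda U,V,z:onz("top",295+(U-2.8)/6.6,205+(V-2.8)/6.6,z)+[.0015,.0043,0]
c=np.array([f(*p,.035) for p in((115,97),(263,72),(283,205),(138,225))]);print(c.round(4),c.mean(0))
print([np.arctan2(*(c[i]-c[j])[[1,0]]) for i,j in((0,3),(1,2))],[np.arctan2(-(c[i]-c[j])[0],(c[i]-c[j])[1]) for i,j in((0,1),(3,2))])
print("shell",f(197,143,.038),"head",f(214,243,.025))
print("scene shell",onz("scene",300+(567-400-2.8)/6.6,235+(125-2.8)/6.6,.043))
```

```text
[[ 0.619   0.0287  0.035 ]
 [ 0.6267 -0.017   0.035 ]
 [ 0.5849 -0.023   0.035 ]
 [ 0.5788  0.0215  0.035 ]] [0.60235658 0.00253297 0.035     ]
[np.float64(0.17695658598037453), np.float64(0.14227814588316487)] [np.float64(0.16623002787756708), np.float64(0.1355364893557584)]
shell [0.60383247 0.00331902 0.038     ] head [ 0.57484002 -0.0017046   0.025     ]
scene shell [0.60008641 0.00176664 0.043     ]
```

Call:
move_arm(
  moves=[
    [23,-57,0,0],
    [46,-114,0,0],
    [69,-171,0,0],
    [92,-228,0,0],
    [112,-274,-10,0],
    [117.5,-285,-40,0],
    [117.5,-285,-80,0],
    [117.5,-285,-110,0],
    [117.5,-285,-120,0],
    [117.5,-285,-120,0],
    [117.5,-285,-120,0],
  ],
  gripper=1.0,
)

```text
clock: 26.45
position: [0.6028, 0.0031, 0.0818]
tool_rot: [3.141, -0.002, 0.18]
force: [1.1, 0.1, 0.3]
grip_width: 0.0852
finger_force: 0.0
```

Run:
```python
from h import *
p=settle(5);b=grab_frame("scene");cv2.imwrite("pics/s7.png",cv2.resize(b[190:300,260:400],None,fx=5,fy=5,interpolation=cv2.INTER_CUBIC))
```

```text
26.7 mean [ 0.6027  0.0031  0.0816  0.1797  0.0142  0.3063 -0.0237] std [0.0001 0.     0.0002 0.0001] 0.08533772456800828 0.0
```

View pics/s7.png

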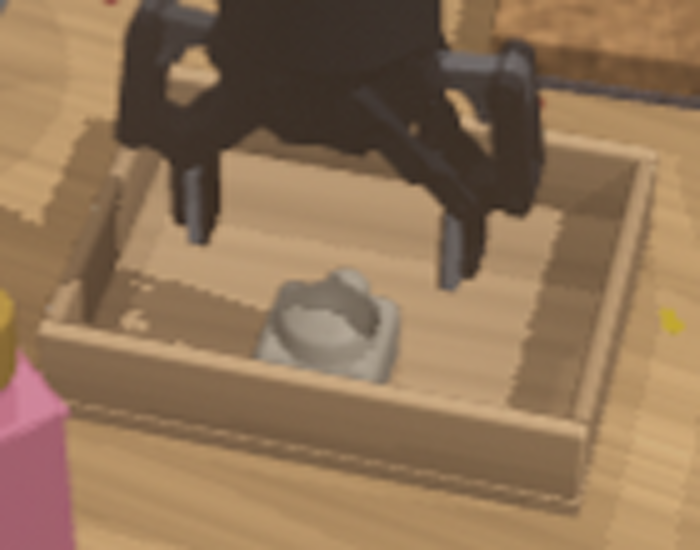

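The fingers straddle the tortoise evenly: tips at (200,240) and (450,285), shell at (325,320).

Call:
move_arm(
  moves=[
    [0,0,-15,0],
    [0,0,-30,0],
    [0,0,-45,0],
    [0,0,-52,0],
    [0,0,-55.5,0],
    [0,0,-55.5,0],
    [0,0,-55.5,0],
    [0,0,-55.5,0],
  ],
)

```text
clock: 27.75
position: [0.6024, 0.003, 0.0255]
tool_rot: [3.142, -0.001, 0.18]
force: [-0.2, -0.1, 0.0]
grip_width: 0.0856
finger_force: 0.0
```

Call:
move_arm(
  moves=[
    [0,0,0,0],
    [0,0,0,0],
    [0,0,0,0],
    [0,0,0,0],
    [0,0,0,0],
    [0,0,0,0],
    [0,0,0,0],
  ],
  gripper=0.4,
  newtons=35,
)

```text
clock: 28.62
position: [0.6023, 0.003, 0.0254]
tool_rot: [3.141, -0.0, 0.18]
force: [-1.7, -0.5, 5.7]
grip_width: 0.0477
finger_force: 36.6
```

Call:
move_arm(
  moves=[
    [0,0,10,0],
    [0,0,30,0],
    [0,0,55,0],
    [0,0,80,0],
    [0,0,100,0],
    [0,0,110,0],
    [0,0,110,0],
    [0,0,110,0],
    [0,0,110,0],
  ],
)

```text
clock: 29.75
position: [0.6018, 0.0031, 0.1344]
tool_rot: [-3.141, 0.001, 0.18]
force: [-0.9, 0.3, -2.5]
grip_width: 0.0473
finger_force: 36.9
```

Run:
```python
from h import *
settle(4)
for n,box in(("scene",(185,130,290,215)),("top",(415,245,525,350))):
    im=grab_frame(n);h=cv2.cvtColor(im,cv2.COLOR_BGR2HSV);x0,y0,x1,y1=box
    B=im.astype(int); m=((B[...,2]-B[...,0])<22).astype(np.uint8);o=np.zeros_like(m);o[y0:y1,x0:x1]=m[y0:y1,x0:x1]
    o=cv2.morphologyEx(o,cv2.MORPH_OPEN,np.ones((5,5)));C=max(cv2.findContours(o,0,1)[0],key=cv2.contourArea)
    R=cv2.boundingRect(C);print(n,R)
    # widths: edges at each row; expected outline from candidate centre
    for c in([.4575,-.276],[.462,-.2745],[.4575+0,-.2805]):
        P=np.array([proj(n,[c[0]+.085*np.cos(t),c[1]+.085*np.sin(t),.055]) for t in np.linspace(0,6.28,200)]);print(c,P.min(0).round(1),P.max(0).round(1))
    cv2.imwrite(f"pics/tt_{n}.png",cv2.resize(im[y0:y1,x0:x1],None,fx=5,fy=5,interpolation=cv2.INTER_CUBIC))
```

```text
29.95 mean [ 6.0200e-01  3.1000e-03  1.3470e-01  1.7980e-01 -3.0000e-04  2.0690e-01
 -2.1063e+00] std [0.0001 0.     0.0001 0.    ] 0.047534391380938255 36.86477065086365
scene (196, 142, 78, 61)
[0.4575, -0.276] [195.  143.3] [274.4 192.2]
[0.462, -0.2745] [194.4 144.5] [274.  193.7]
[0.4575, -0.2805] [193.3 142.8] [272.5 191.6]
top (425, 255, 87, 86)
[0.4575, -0.276] [421.7 253.8] [509.3 341.2]
[0.462, -0.2745] [420.9 251.6] [508.4 338.9]
[0.4575, -0.2805] [424.1 253.8] [511.7 341.2]
```

View pics/tt_scene.png

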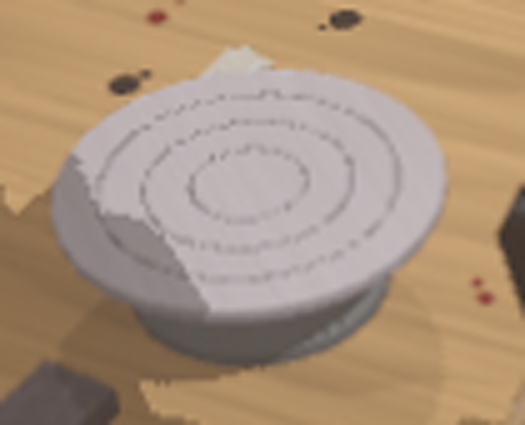

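The disc's inner ring is centred at crop (250,184), i.e. pixel (234.6,166.4), matching the projection of (.4575,-.276), so that is the axis.

Call:
move_arm(
  moves=[
    [-8,-15,5,0],
    [-26,-50,5,0],
    [-50,-96,5,0],
    [-74,-143,5,0],
    [-98,-189,5,0],
    [-122,-235,5,0],
    [-138,-266,0,0],
    [-144.5,-279,-15,0],
    [-144.5,-279,-30,0],
    [-144.5,-279,-40,0],
    [-144.5,-279,-45,0],
    [-144.5,-279,-45,0],
  ],
)

```text
clock: 31.55
position: [0.458, -0.2752, 0.0899]
tool_rot: [-3.141, 0.0, 0.181]
force: [-0.5, 0.4, -2.0]
grip_width: 0.0472
finger_force: 36.8
```

Call:
move_arm(
  moves=[
    [0,0,-5,0],
    [0,0,-10,0],
    [0,0,-13,0],
    [0,0,-15,0],
    [0,0,-16,0],
    [0,0,-16,0],
    [0,0,-16,0],
    [0,0,-16,0],
  ],
)

```text
clock: 32.55
position: [0.4577, -0.276, 0.0742]
tool_rot: [3.142, -0.0, 0.18]
force: [-0.4, -0.6, -1.5]
grip_width: 0.0475
finger_force: 36.9
```

Call:
move_arm(
  moves=[
    [0,0,-0.5,0],
    [0,0,-1,0],
    [0,0,-1.5,0],
    [0,0,-1.9,0],
    [0,0,-1.9,0],
    [0,0,-1.9,0],
  ],
)

```text
clock: 33.3
position: [0.4577, -0.2759, 0.0724]
tool_rot: [3.142, 0.0, 0.18]
force: [-2.9, 1.7, 3.9]
grip_width: 0.0473
finger_force: 37.5
```

Call:
move_arm(
  moves=[
    [0,0,0,0],
    [0,0,0,0],
    [0,0,0,0],
    [0,0,0,0],
    [0,0,0,0],
    [0,0,15,0],
    [0,0,45,0],
    [0,0,85,0],
    [0,0,130,0],
    [0,0,130,0],
  ],
  gripper=0.85,
)

```text
clock: 34.55
position: [0.459, -0.2767, 0.2064]
tool_rot: [3.138, -0.005, 0.18]
force: [-0.1, 1.1, 0.3]
grip_width: 0.0723
finger_force: 0.0
```

Run:
```python
from h import *
settle(4);b=grab_frame("scene")
C=np.full((560,760,3),255,np.uint8);C[:425,:500]=cv2.resize(b[130:215,190:290],None,fx=5,fy=5,interpolation=cv2.INTER_CUBIC)
d=cv2.resize(b[120:300,435:540],None,fx=2.4,fy=2.4);C[:d.shape[0],505:505+d.shape[1]]=d
cv2.imwrite("pics/s8.png",C)
for z in(.055,.099,.09):print(z,(proj("scene",[.4575,-.276,z])-[190,130])*5+2)
```

```text
34.75 mean [ 0.4577 -0.276   0.203   0.1797  0.2306 -0.1605 -0.6085] std [0.0004 0.0002 0.001  0.0001] 0.0726706971201442 0.0
0.055 [225.66135069 184.46850416]
0.099 [214.9619839  100.99558001]
0.09 [217.18389784 118.39206804]
```

View pics/s8.png

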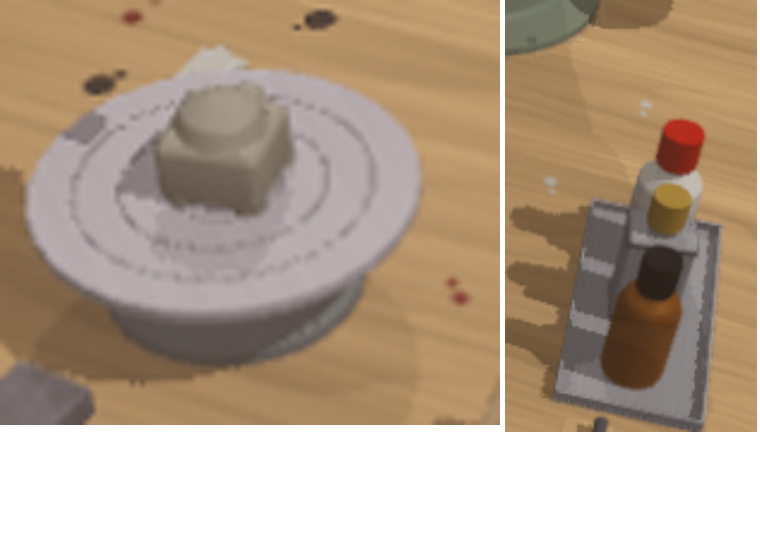

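The tortoise stands on its feet near the disc's centre, shell at crop (224,115); the containers are upright. I'll check the centring numerically.

Run:
```python
from h import *
g=lambda U,V,z:onz("scene",190+(U-2)/5,130+(V-2)/5,z)
print("shell",g(224,118,.09), "feet edge L,R",g(160,203,.057),g(245,214,.057),"right rear",g(290,158,.06+.008))
b=cv2.imread("pics/s8.png")
ey=np.array([-np.sin(.18),np.cos(.18),0]);ex=np.array([np.cos(.18),np.sin(.18),0]);o=np.array([.4575,-.276,0])
for a,c,z in((.023,-.024,.063),(.023,.024,.063),(-.023,.024,.063),(.023,-.024,.081),(.023,.024,.081),(-.023,.024,.081)): print(a,c,z,((proj("scene",o+ex*a+ey*c+[0,0,z])-[190,130])*5+2).round())
```

```text
shell [ 0.45608105 -0.27350857  0.09      ] feet edge L,R [ 0.48221792 -0.29345131  0.057     ] [ 0.47374074 -0.25643266  0.057     ] right rear [ 0.44428621 -0.25046301  0.068     ]
0.023 -0.024 0.063 [151. 194.]
0.023 0.024 0.063 [258. 211.]
-0.023 0.024 0.063 [295. 146.]
0.023 -0.024 0.081 [146. 160.]
0.023 0.024 0.081 [254. 176.]
-0.023 0.024 0.081 [291. 112.]
```

The tortoise is centred within about 2–3 mm. Now the containers go back, amber first.

Call:
move_arm(
  moves=[
    [3,56,0,0],
    [6,112,0,0],
    [9,170,0,0],
    [12,228,0,0],
    [15,286,0,0],
    [18,344,0,0],
    [21,402,0,0],
    [24,460,0,0],
    [26,518,0,0],
    [27,554,0,0],
    [27.3,564,-20,0],
    [27.3,564,-30,0],
  ],
  gripper=0.65,
)

```text
clock: 36.3
position: [0.4842, 0.2875, 0.1702]
tool_rot: [3.141, 0.003, 0.18]
force: [-0.5, -1.2, 0.6]
grip_width: 0.0555
finger_force: 0.0
```

Call:
move_arm(
  moves=[
    [0,0,0,0],
    [0,0,0,0],
    [0,0,0,0],
    [0,0,0,0],
    [0,0,0,0],
  ],
)

```text
clock: 36.92
position: [0.4851, 0.288, 0.1724]
tool_rot: [-3.142, -0.0, 0.18]
force: [-0.5, 0.6, -0.1]
grip_width: 0.0558
finger_force: 0.0
```

Call:
move_arm(
  moves=[
    [0,0,-20,0],
    [0,0,-40,0],
    [0,0,-54,0],
    [0,0,-61,0],
    [0,0,-61,0],
    [0,0,-61,0],
    [0,0,-61,0],
  ],
)

```text
clock: 37.8
position: [0.4852, 0.2882, 0.1118]
tool_rot: [-3.141, -0.001, 0.18]
force: [-1.1, -0.2, -0.0]
grip_width: 0.0556
finger_force: 0.0
```

Call:
move_arm(
  moves=[
    [0,0,0,0],
    [0,0,0,0],
    [0,0,0,0],
    [0,0,0,0],
    [0,0,0,0],
    [0,0,0,0],
  ],
  gripper=0.2,
  newtons=30,
)

```text
clock: 38.55
position: [0.4853, 0.288, 0.1116]
tool_rot: [3.142, -0.001, 0.18]
force: [0.1, -1.0, 5.5]
grip_width: 0.0293
finger_force: 29.6
```

Call:
move_arm(
  moves=[
    [0,0,15,0],
    [0,0,40,0],
    [0,0,65,0],
    [5,-15,80,0],
    [17,-60,80,0],
    [32,-110,80,0],
    [47,-162,80,0],
    [62,-214,80,0],
    [77,-266,80,0],
    [90,-312,80,0],
    [98,-340,70,0],
    [100.7,-349,50,0],
  ],
)

```text
clock: 40.05
position: [0.5858, -0.064, 0.1612]
tool_rot: [3.141, -0.001, 0.176]
force: [0.3, 0.6, -1.3]
grip_width: 0.0288
finger_force: 30.2
```

Call:
move_arm(
  moves=[
    [0,0,0,0],
    [0,0,-15,0],
    [0,0,-28,0],
    [0,0,-36,0],
    [0,0,-40,0],
    [0,0,-42.5,0],
    [0,0,-43.5,0],
    [0,0,-43.5,0],
    [0,0,-43.5,0],
    [0,0,-43.5,0],
  ],
)

```text
clock: 41.3
position: [0.5858, -0.061, 0.1179]
tool_rot: [3.142, -0.0, 0.18]
force: [-0.3, -0.0, -1.6]
grip_width: 0.0289
finger_force: 30.2
```

Call:
move_arm(
  moves=[
    [0,0,-0.5,0],
    [0,0,-1,0],
    [0,0,-1.6,0],
    [0,0,-1.6,0],
    [0,0,-1.6,0],
  ],
)

```text
clock: 41.92
position: [0.586, -0.061, 0.1166]
tool_rot: [3.141, -0.001, 0.18]
force: [-0.8, -1.2, 5.4]
grip_width: 0.029
finger_force: 30.9
```

Call:
move_arm(
  moves=[
    [0,0,0,0],
    [0,0,0,0],
    [0,0,0,0],
    [0,0,0,0],
    [0,0,20,0],
    [0,0,50,0],
    [0,0,80,0],
    [0,0,80,0],
    [0,0,80,0],
  ],
  gripper=0.65,
)

```text
clock: 43.05
position: [0.5854, -0.061, 0.1957]
tool_rot: [-3.142, 0.0, 0.18]
force: [-0.9, -0.1, 0.1]
grip_width: 0.0558
finger_force: 0.0
```

Call:
move_arm(
  moves=[
    [-26,52,0,0],
    [-52,104,0,0],
    [-78,156,0,0],
    [-104,208,0,0],
    [-130,260,0,0],
    [-155,310,0,0],
    [-170,340,-10,0],
    [-170,340,-30,0],
    [-170,340,-30,0],
    [-170,340,-30,0],
    [-170,340,-30,0],
  ],
)

```text
clock: 44.42
position: [0.4161, 0.2788, 0.1666]
tool_rot: [-3.141, -0.001, 0.179]
force: [-0.1, 0.2, 0.0]
grip_width: 0.0552
finger_force: 0.0
```

Call:
move_arm(
  moves=[
    [0,0,-15,0],
    [0,0,-32,0],
    [0,0,-44,0],
    [0,0,-50.5,0],
    [0,0,-50.5,0],
    [0,0,-50.5,0],
    [0,0,-50.5,0],
  ],
)

```text
clock: 45.3
position: [0.4159, 0.2791, 0.116]
tool_rot: [-3.141, -0.001, 0.18]
force: [0.1, -0.1, -0.2]
grip_width: 0.0553
finger_force: 0.0
```

Call:
move_arm(
  moves=[
    [0,0,0,0],
    [0,0,0,0],
    [0,0,0,0],
    [0,0,0,0],
    [0,0,0,0],
    [0,0,0,0],
  ],
  gripper=0.2,
)

```text
clock: 46.05
position: [0.4159, 0.279, 0.116]
tool_rot: [-3.142, -0.001, 0.18]
force: [-0.6, -1.3, 6.1]
grip_width: 0.0287
finger_force: 29.4
```

Call:
move_arm(
  moves=[
    [0,0,15,0],
    [0,0,40,0],
    [0,0,65,0],
    [6,-15,80,0],
    [21,-55,80,0],
    [38,-97,80,0],
    [56,-143,80,0],
    [74,-190,80,0],
    [92,-236,80,0],
    [105,-270,75,0],
    [113,-290,60,0],
    [113,-290,45,0],
  ],
)

```text
clock: 47.55
position: [0.5288, -0.0119, 0.1599]
tool_rot: [-3.142, 0.0, 0.178]
force: [-0.0, 0.5, -2.3]
grip_width: 0.0288
finger_force: 30.3
```

Call:
move_arm(
  moves=[
    [0,0,0,0],
    [0,0,-15,0],
    [0,0,-26,0],
    [0,0,-34,0],
    [0,0,-37,0],
    [0,0,-38,0],
    [0,0,-38.5,0],
    [0,0,-38.5,0],
    [0,0,-38.5,0],
    [0,0,-38.5,0],
  ],
)

```text
clock: 48.8
position: [0.5287, -0.011, 0.1223]
tool_rot: [3.142, -0.0, 0.18]
force: [-0.4, 0.1, -3.0]
grip_width: 0.0288
finger_force: 30.3
```

Call:
move_arm(
  moves=[
    [0,0,-0.5,0],
    [0,0,-1,0],
    [0,0,-1.5,0],
    [0,0,-1.5,0],
    [0,0,-1.5,0],
  ],
)

```text
clock: 49.42
position: [0.5289, -0.011, 0.121]
tool_rot: [3.141, -0.001, 0.18]
force: [-1.4, -0.5, 5.8]
grip_width: 0.0284
finger_force: 30.9
```

Call:
move_arm(
  moves=[
    [0,0,0,0],
    [0,0,0,0],
    [0,0,0,0],
    [0,0,0,0],
    [0,0,20,0],
    [0,0,50,0],
    [0,0,80,0],
    [0,0,80,0],
    [0,0,80,0],
  ],
  gripper=0.65,
)

```text
clock: 50.55
position: [0.5285, -0.011, 0.2002]
tool_rot: [-3.142, 0.0, 0.18]
force: [0.2, 0.2, -0.7]
grip_width: 0.0559
finger_force: 0.0
```

Call:
move_arm(
  moves=[
    [-34,52,0,0],
    [-66,102,0,0],
    [-98,152,0,0],
    [-130,201,0,0],
    [-158,244,0,0],
    [-176,272,0,0],
    [-182,281,-10,0],
    [-182,281,-30,0],
    [-182,281,-30,0],
    [-182,281,-30,0],
    [-182,281,-30,0],
  ],
)

```text
clock: 51.92
position: [0.347, 0.2701, 0.1711]
tool_rot: [-3.141, -0.001, 0.179]
force: [-0.1, 0.0, 1.0]
grip_width: 0.0557
finger_force: 0.0
```

Call:
move_arm(
  moves=[
    [0,0,-15,0],
    [0,0,-32,0],
    [0,0,-44,0],
    [0,0,-50.5,0],
    [0,0,-50.5,0],
    [0,0,-50.5,0],
    [0,0,-50.5,0],
  ],
)

```text
clock: 52.8
position: [0.3469, 0.2702, 0.1205]
tool_rot: [-3.141, -0.001, 0.18]
force: [0.2, 0.2, -1.0]
grip_width: 0.0554
finger_force: 0.0
```

Call:
move_arm(
  moves=[
    [0,0,0,0],
    [0,0,0,0],
    [0,0,0,0],
    [0,0,0,0],
    [0,0,0,0],
    [0,0,0,0],
  ],
  gripper=0.2,
)

```text
clock: 53.55
position: [0.3469, 0.2703, 0.1204]
tool_rot: [-3.141, -0.001, 0.18]
force: [-0.4, 0.3, 6.6]
grip_width: 0.033
finger_force: 29.9
```

Call:
move_arm(
  moves=[
    [0,0,15,0],
    [0,0,40,0],
    [0,0,65,0],
    [15,-15,80,0],
    [50,-49,80,0],
    [90,-89,80,0],
    [130,-128,80,0],
    [170,-168,80,0],
    [200,-197,80,0],
    [216,-213,65,0],
    [216,-213,45,0],
    [216,-213,45,0],
  ],
)

```text
clock: 55.05
position: [0.5619, 0.0568, 0.1648]
tool_rot: [-3.141, 0.002, 0.18]
force: [1.0, 0.0, -1.1]
grip_width: 0.0327
finger_force: 30.5
```

Call:
move_arm(
  moves=[
    [0,0,-12,0],
    [0,0,-24,0],
    [0,0,-33,0],
    [0,0,-37,0],
    [0,0,-38,0],
    [0,0,-38.5,0],
    [0,0,-38.5,0],
    [0,0,-38.5,0],
    [0,0,-38.5,0],
  ],
)

```text
clock: 56.18
position: [0.5627, 0.057, 0.1268]
tool_rot: [3.142, -0.0, 0.18]
force: [-0.4, -0.0, -1.5]
grip_width: 0.0327
finger_force: 30.5
```

Call:
move_arm(
  moves=[
    [0,0,-0.5,0],
    [0,0,-1,0],
    [0,0,-1.6,0],
    [0,0,-1.6,0],
    [0,0,-1.6,0],
  ],
)

```text
clock: 56.8
position: [0.563, 0.0572, 0.1255]
tool_rot: [-3.142, -0.001, 0.18]
force: [-1.0, 0.1, 6.3]
grip_width: 0.0327
finger_force: 31.2
```

Release, rise, and back off to where the view is clear.

Call:
move_arm(
  moves=[
    [0,0,0,0],
    [0,0,0,0],
    [0,0,0,0],
    [0,0,0,0],
    [0,0,20,0],
    [0,0,50,0],
    [0,0,90,0],
    [-30,40,100,0],
    [-60,90,100,0],
    [-90,140,100,0],
    [-120,180,100,0],
    [-130,200,100,0],
  ],
  gripper=0.65,
)

```text
clock: 58.3
position: [0.4309, 0.2593, 0.2253]
tool_rot: [-3.141, -0.0, 0.183]
force: [0.7, 0.1, 0.2]
grip_width: 0.0557
finger_force: 0.0
```

Run:
```python
from h import *
settle(10)
for n,bx in(("scene",dict(oil=(344,220,382,275),amber=(284,205,312,260),tin=(316,205,352,240),rasp=(440,290,480,400),brush=(135,205,210,268),block=(355,178,412,212))),
            ("top",dict(oil=(280,228,310,258),amber=(345,218,372,252),tin=(315,246,348,276),rasp=(175,145,200,255),brush=(463,155,490,252),block=(280,320,345,370),pink=(345,148,385,190)))):
    a=cv2.imread(f"pics/{n}0.png");b=grab_frame(n)
    for k,v in bx.items(): print(n,k,shift(a,b,v))
    cv2.imwrite(f"pics/{n}9.png",b)
```

```text
58.8 mean [ 0.4326  0.2573  0.2251  0.1801 -0.1145 -0.0022  0.0557] std [0.001  0.0016 0.0001 0.0022] 0.0554551581582846 0.0
scene oil (array([-0.17,  0.  ]), 0.993)
scene amber (array([0.17, 0.  ]), 0.932)
scene tin (array([0., 0.]), 0.972)
scene rasp (array([-0.17,  0.  ]), 0.994)
scene brush (array([0., 0.]), 0.961)
scene block (array([ 0.  , -0.17]), 0.954)
top oil (array([0.17, 0.  ]), 0.965)
top amber (array([-0.17,  0.  ]), 0.975)
top tin (array([0., 0.]), 0.992)
top rasp (array([0., 0.]), 0.988)
top brush (array([0., 0.]), 0.97)
top block (array([0.  , 0.17]), 0.657)
top pink (array([0., 0.]), 0.973)
```

View pics/scene9.png

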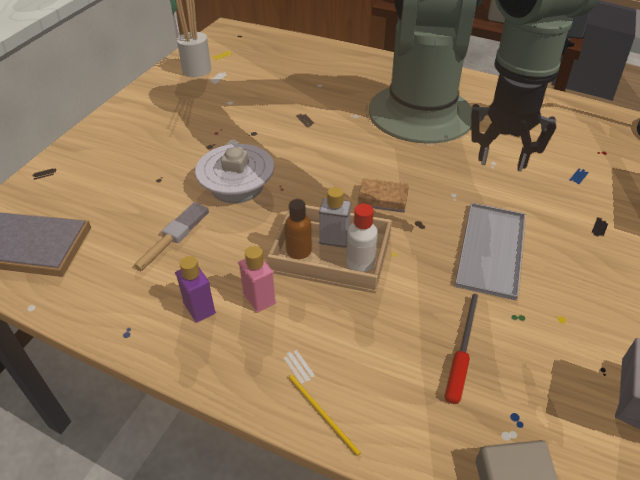

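The containers are back in the tray (oil 362,240, amber 298,232, tin 335,220), with no measurable shift from their starting positions. The tortoise stands on the turntable (235,158), the bystanders haven't moved, and the gripper is clear of everything.

```bash
python3 -c "
from workcell import bot
print(bot.job_done())"
```

```text
the job is handed in; nothing more can be done
None
```

The job is handed in at about 59 s: the tortoise stands on its feet within about 3 mm of the turntable's centre, both bottles and the tin are back where they stood to within image precision, and the rasp, sanding block and brush were not moved.

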